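# Slide the bangle blank along the rail into the corner pocket

## Robot

A 6-joint arm with a two-finger parallel gripper is mounted at the origin on the work surface. World frame = base frame: x ahead of the robot, y to its left, z up, the work surface at z = 0. Lengths are in m, angles in rad, forces in N, time in s.
With the tool pointing down it reaches from about 0.275 to 0.85 m from the base axis. Payload 19 kg.
Tool frame: the origin (TCP) lies midway between the tips of the shut fingers; the grasp point (between the pads) lies 19 mm behind it; z points along the fingers, y is the line along which they close (so a half turn about z gives the same grasp; the last joint's range is limited). The gripper opens to 85 mm and grips with 20 to 120 N. Pads are 22 mm wide; open, the fingers measure 114 mm over their backs; the gripper's body (76 mm by 85 mm) begins 54 mm behind the grasp point. The pads swing forward as they close: fully open they stand 13 mm farther back than shut.
Start: joints at [-1.435, 0.15, 1.437, -0, 1.554, -0.134], TCP at [0.153, -0.554, 0.231] pointing down, gripper open.
Joint ranges: [-2.8, 2.8], [-0.68, 2.1], [0.12, 2.68], [-1.39, 4.53], [0.16, 2.79], [-2.81, 2.81]. Speed limits (rad/s): [1.89, 1.89, 2.22, 3.01, 3.01, 3.01].

## Interface

Orientations are given as a unit quaternion [w, x, y, z].
In Python, from bench import env, viewer gives the robot as it stands. The module is installed in compiled form; this text tells all that it offers.
- The arm moves only by the tool arm_command, never from a script. Its argument "motion" is text: rows parted by semicolons, each of 7 numbers parted by spaces: the shift along the tool's x, y, z in cm, then the turn, a rotation vector about the tool's x, y, z in degrees, then the closure, from 0 (fully open) to 1 (shut). A call has 1 to 8 rows; each row is the pose to reach, as a shift and turn from the pose commanded when the call began, along the tool's axes at that moment; what a row does not reach only later rows make up. A row lasts 1/12 s, in which the tool goes at most 41.7 mm and 7.16 degrees, less where a joint would pass 70% of its speed; a pose out of reach is approached as far as the arm can. A call with a gripper value outside its range is refused whole. The fingers move at their own pace and stop on an object; "newtons" is the grip in N (left out, the last holds). Time passes only in rows, so rows that repeat a pose let the fingers close. It gives the time, the measured TCP pose, the force, the opening and the grip force at its end, in the units of the state.
- env.read_state(): the state, without advancing time (a new reading comes with each control period).
- viewer.grab_frame(name): name is "side" or "top" or "wrist"; returns the picture (420x560x3 uint8, red, green, blue); there is no depth.
- viewer.camera_info(name): a dict with "mtx" (3x3 intrinsics, pixels), "T" (4x4, takes a point from camera to world coordinates); the wrist camera has in their place "tool_from_camera" (4x4, takes a point from camera to tool coordinates, whose origin is the TCP and whose axes are the flange's). Camera axes: x right, y down, z forward; pixel columns grow to the right and rows downward; lengths in m; the calibration is good to about 2 mm. A picture is of the moment at which its call begins: read the wrist's pose just before it. camera_info takes no time and is no camera call.
- env.sign_off(): hands the job in; it is judged then, once.
The state is a dict: "time": time; "joint_positions": joint angles; "qvel": joint speeds; "tau": joint torques, N m; "ee_pos": TCP position; "ee_rot": TCP orientation; "wrist_force": force on the tool from outside, world axes, zero at the start; "moment": the same for the moment, N m; "width": opening from 0.0 (shut) to 1.0 (fully open); "finger_force": force on a finger pad.
Only numpy, scipy, OpenCV 4.12 (cv2) and the standard library are available. Lean on these libraries where they do the work, as an engineer would, in place of code of your own. Each camera call takes 0.05 s, during which the arm holds its last target. There are 200 camera calls.

## Task

On the carver's stop board, use a fingertip in the hole of the larger stone ring, or on its outside, to slide it straight across the board until it rests against the long rail, then, keeping it against the rail, drag it along into the corner pocket until it is fully home, touching both the rail and the end stop, and leave it there lying flat. Only push and drag it, without lifting or tipping it, and leave the smaller ring, the seal and the plaque on the board where they are.

Things in the scene. Friction and masses are not known exactly. Their poses are not given: they have to be found in the camera images.
- board: wooden stop board fixed to the table, 240 mm (its x) by 360 mm (its y) by 18 mm thick; origin at the centre of its underside, so its working top is at z = 18 mm. A long rail on its +x side, an end stop at its +y end and a short lip, all standing 14 mm above the top, form a corner pocket 86 mm wide, open towards -y. Its position and yaw vary
- rail (a point): middle of the rail's working face at the board's top (board x = +100 mm, y = 0); the rail runs along the whole 360 mm of the board's y and fills x from 100 to 120 mm
- stop (a point): middle of the end stop's working face at the board's top (board x = +57 mm, y = +160 mm); the stop fills x from 0 to 100 mm, y from 160 to 180 mm
- lip (a point): middle of the lip's pocket-side face at the board's top (board x = +14 mm, y = +125 mm); the lip fills x from 0 to 14 mm, y from 90 to 160 mm
- home (a point): point on the board's working top at board x = +62 mm, y = +122 mm: the middle of the larger ring when it is fully home in the pocket; its axes are those of the board
- big_ring: the larger ring, a bangle blank of grey-green stone lying flat and loose on the board: 76 mm outer diameter, 58 mm hole, 10 mm high, about 75 g; origin at the centre of its underside. It starts 84 to 112 mm (board x) short of its place against the rail and 100 to 255 mm (board y) short of home; it and the smaller ring swap places from run to run
- small_ring: the smaller ring of the same stone, 56 mm outer diameter, 40 mm hole, 10 mm high, loose on the board; stays where it is; origin at the centre of its underside
- seal: small square stone seal standing on the board behind the lip, 24 by 24 mm, 54 mm high, loose; leave it alone; origin at the centre of its underside
- plaque: round dark stone plaque lying on the board, 40 mm diameter, 12 mm high, loose; leave it alone; origin at the centre of its underside
Not all that is in view belongs to the job. What is shaped like the big_ring but orange is not meant.

How it is judged:
By the outcome, as a careful person would: the job done as asked, in the order asked, and still so for the second after the job is handed in, with the robot touching nothing.
It also fails if it takes over 48 s, if anything falls off the work surface, if the arm or the gripper's body presses on something with over 40 N, if the wrist force passes 120 N, or if a joint passes its speed limit or range.

## Working session

There is one attempt and no reset: what is moved stays moved. The work goes in short steps, Python scripts to look and compute and a tool call to move; the robot and the scene stay as the last step left them, time stands still between calls to the robot, and variables do not carry over. Pictures are saved under pics/ and viewed, at most 10 in all, crops included, and the job is handed in when it is done.

Besides the shell and the picture viewer there is one more tool, called after "Emit:" as name(argument=value, ...) on one line, values as JSON. arm_command: Moves the arm, as the interface text tells. Its arguments: {"type":"object","properties":{"motion":{"type":"string"},"newtons":{"type":"number"}},"required":["motion"]}

```bash
mkdir -p pics; python3 - <<'E'
from bench import env, viewer
import cv2
s=env.read_state();print(s)
for n in("top","side"):
    f=viewer.grab_frame(n);cv2.imwrite(f"pics/{n}0.png",f[:,:,::-1]);c=viewer.camera_info(n);print(c)
print(viewer.camera_info("wrist"))
E
```

```text
{'time': 0.0, 'joint_positions': array([-1.43499124e+00,  1.51002775e-01,  1.43798992e+00,  3.13480876e-05,
        1.55382169e+00, -1.33994599e-01]), 'qvel': array([-0.00031099,  0.0025021 ,  0.00061478, -0.00096299, -0.00035981,
        0.00070915]), 'tau': array([ 3.20441359e-03, -7.13050389e+01, -5.70866740e+01,  8.03192324e-05,
        8.97764083e-03,  5.52858035e-05]), 'ee_pos': array([ 0.15322106, -0.55396474,  0.23068638]), 'ee_rot': array([-6.10882600e-04,  9.90914658e-01,  1.34490768e-01,  1.51186273e-05]), 'wrist_force': array([ 0.4681584 , -0.08983021,  1.10583578]), 'moment': array([-0.00535289,  0.02589348, -0.00069109]), 'finger_force': 0.0, 'width': 0.9998591353070063}
{'mtx': array([[384.82433823,   0.        , 278.98623379],
       [  0.        , 384.82433823, 208.96825612],
       [  0.        ,   0.        ,   1.        ]]), 'T': array([[-0.02083362, -0.98430623,  0.1752347 ,  0.36923321],
       [-0.9996165 ,  0.02370593,  0.01431369, -0.02164244],
       [-0.01824316, -0.17486929, -0.98442263,  0.75564405],
       [ 0.        ,  0.        ,  0.        ,  1.     
[... 246 characters left out ...]
0.30365898,  0.47527127, -0.82577748,  0.84715277],
       [ 0.00688312, -0.8655856 , -0.50071369,  0.57599479],
       [ 0.        ,  0.        ,  0.        ,  1.        ]])}
{'mtx': array([[315.20901333,   0.        , 276.48191207],
       [  0.        , 315.20901333, 204.72493922],
       [  0.        ,   0.        ,   1.        ]]), 'tool_from_camera': array([[-3.79399564e-04, -9.54611679e-01, -2.97852982e-01,
         7.55376044e-02],
       [ 9.99999866e-01, -4.66918743e-04,  2.22682251e-04,
         3.69285035e-04],
       [-3.51648217e-04, -2.97852858e-01,  9.54611728e-01,
        -1.42915353e-01],
       [ 0.00000000e+00,  0.00000000e+00,  0.00000000e+00,
         1.00000000e+00]])}
```

View pics/top0.png

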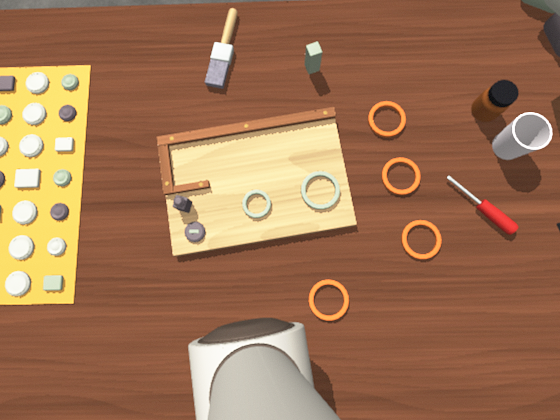

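View pics/side0.png

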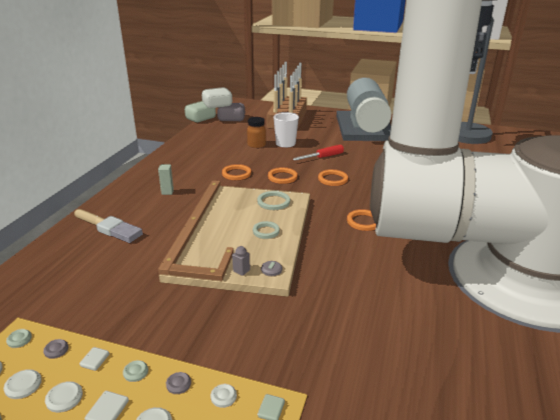

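The top view shows the big ring at (320,190), the small ring at (257,204), the rail running from (162,140) to (335,112), the stop at (166,165), the lip at (190,187), the seal at (183,204) and the plaque at (195,232). The side view agrees with this.

```bash
cat > h.py <<'E'
import cv2,numpy as np
from bench import env,viewer
from scipy.spatial.transform import Rotation as R
def cam(n,s=None):
    c=viewer.camera_info(n)
    if n=="wrist":
        T=np.eye(4);q=s["ee_rot"];T[:3,:3]=R.from_quat(q[[1,2,3,0]]).as_matrix();T[:3,3]=s["ee_pos"]
        return c["mtx"],T@c["tool_from_camera"]
    return c["mtx"],c["T"]
def ray(K,T,uv,z):
    uv=np.atleast_2d(np.asarray(uv,float));d=np.c_[uv,np.ones(len(uv))]@np.linalg.inv(K).T@T[:3,:3].T
    return (T[:3,3]+d*((z-T[2,3])/d[:,2])[:,None])[:,:2]
def proj(K,T,P):
    p=(np.atleast_2d(P)-T[:3,3])@T[:3,:3]@K.T;return p[:,:2]/p[:,2:]
E
python3 - <<'E'
from h import *
f=cv2.cvtColor(cv2.imread("pics/top0.png"),cv2.COLOR_BGR2HSV)
print([tuple(f[v,u]) for u,v in((220,160),(300,220),(304,190),(257,218),(322,172),(200,135),(128,300),(232,245))])
crop=cv2.resize(cv2.imread("pics/top0.png")[100:260,145:365],None,fx=3.6,fy=3.6,interpolation=cv2.INTER_CUBIC);cv2.imwrite("pics/crop.png",crop)
E
```

```text
[(np.uint8(21), np.uint8(83), np.uint8(249)), (np.uint8(23), np.uint8(73), np.uint8(253)), (np.uint8(44), np.uint8(27), np.uint8(235)), (np.uint8(18), np.uint8(94), np.uint8(157)), (np.uint8(48), np.uint8(22), np.uint8(236)), (np.uint8(12), np.uint8(139), np.uint8(214)), (np.uint8(10), np.uint8(137), np.uint8(136)), (np.uint8(17), np.uint8(105), np.uint8(225))]
```

View pics/crop.png

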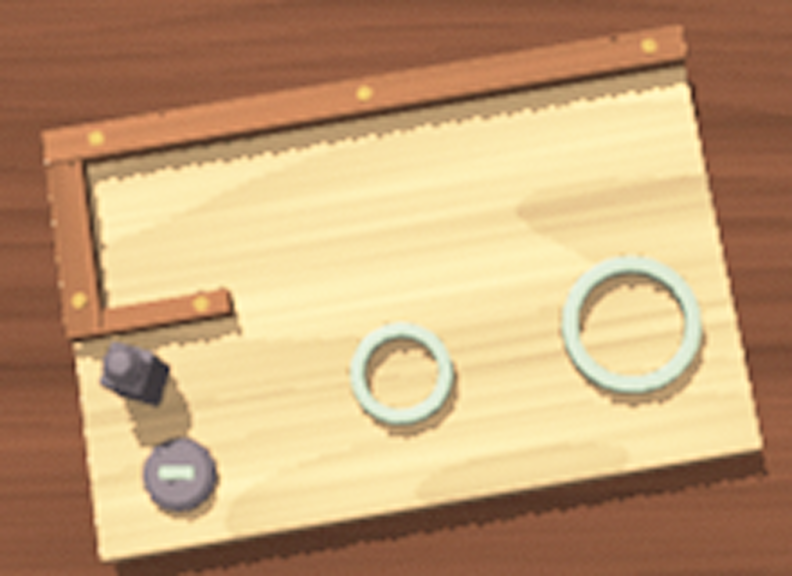

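The crop shows the board corners at crop pixels (102,560) and (762,450). The rail's outer top corners are at (42,131) and (683,25). The big ring is near (632,325) and the small ring near (402,374).

```bash
cat >> h.py <<'E'
def rings(f,K,T,z=.028):
    h=cv2.cvtColor(f,cv2.COLOR_RGB2HSV);m=cv2.inRange(h,(32,8,120),(95,62,255))
    m=cv2.morphologyEx(m,cv2.MORPH_CLOSE,np.ones((3,3)));out=[]
    for c in cv2.findContours(m,cv2.RETR_EXTERNAL,cv2.CHAIN_APPROX_NONE)[0]:
        if len(c)<40: continue
        P=ray(K,T,c[:,0],z).astype(np.float32);o,r=cv2.minEnclosingCircle(P);out.append((np.array(o),r,len(c)))
    return out
def board(p,a):
    c,s=np.cos(a),np.sin(a);return np.array([[c,-s],[s,c]]),np.array(p)
E
python3 - <<'E'
from h import *
K,T=cam("top");u=lambda x,y:(x/3.6+145-.36,y/3.6+100-.36)
W=np.r_[ray(K,T,[u(102,560),u(762,450)],.018),ray(K,T,[u(683,25),u(42,131)],.032)]
B=np.array([[-.12,.18],[-.12,-.18],[.12,-.18],[.12,.18]])
a=np.linalg.svd((B-B.mean(0)).T@(W-W.mean(0)));Rm=(a[0]@a[2]).T;t=W.mean(0)-Rm@B.mean(0)
ang=np.arctan2(Rm[1,0],Rm[0,0]);print("ang",np.degrees(ang),t);print("res mm",(W-(B@Rm.T+t))*1e3)
np.savez("b.npz",R=Rm,t=t)
f=cv2.imread("pics/top0.png")[:,:,::-1].copy()
for o,r,n in rings(f,K,T):
    b=(o-t)@Rm;print(o,r,n,"board",b*1e3)
for n,b in dict(home=(.062,.122),lip=(.014,.09),stop=(.1,.16)).items():print(n,Rm@b+t)
E
```

```text
ang 8.257572402376285 [0.55906722 0.03462514]
res mm [[ 1.03045895 -1.46348155]
 [ 0.13906504  1.55918537]
 [-0.4317123   0.11723755]
 [-0.7378117  -0.21294136]]
[0.36908567 0.41754532] 0.019539736211299896 57 board [-133.01559878  406.23601776]
[0.36871189 0.48248738] 0.0221959687769413 88 board [-124.05830351  470.5584709 ]
[0.43649685 0.41468507] 0.01637612096965313 50 board [-66.71410434 393.72359895]
[0.43597287 0.48222658] 0.021945340558886528 89 board [-57.53211392 460.64012282]
[0.50404418 0.48221913] 0.021906841546297073 82 board [  9.83238661 450.85611599]
[0.51089734 0.03275809] 0.027385052293539047 78 board [-47.93863035   5.07063191]
[ 0.53485125 -0.09064682] 0.03754065930843353 105 board [ -41.95689513 -120.49521272]
[0.57283586 0.41561604] 0.016676193103194237 44 board [ 68.3451064 375.0634378]
[0.57282197 0.48466066] 0.027467019855976105 74 board [ 78.24778668 443.39422617]
[0.64011073 0.4153077 ] 0.018201002851128578 53 board [134.87821278 365.09605321]
[0.63996631 0.48248142] 0.0220203697681427 81 board [144.3830071  431.59408568]
[0.70820618 0.55041575] 0.01885158009827137 44 board [221.67235325 489.02326195]
[0.7080512  0.48217791] 0.02200482040643692 75 board [211.71843599 421.51514015]
[0.77691126 0.41628194] 0.01676996238529682 42 board [270.40037245 346.4124315 ]
[0.77593786 0.48208162] 0.022191500291228294 76 board [278.88743616 411.66973447]
[ 0.83364725 -0.08984362] 0.017200006172060966 42 board [ 253.85666727 -162.61444702]
home [0.60290238 0.16426495]
lip [0.55999597 0.12570279]
stop [0.63505072 0.20732867]
```

Emit:
arm_command(motion="24 -17 4 0 0 7.2 1;24 -17 4 0 0 7.2 1;49.1 -34.5 10 0 0 7.2 1;49.1 -34.5 10 0 0 7.2 1;49.1 -34.5 10 0 0 7.2 1;49.1 -34.5 10 0 0 7.2 1;49.1 -34.5 10 0 0 7.2 1;49.1 -34.5 10 0 0 7.2 1")

```text
time: 0.77
ee_pos: [0.3622, -0.299, 0.1776]
ee_rot: [-0.0, 0.997, 0.072, 0.0]
wrist_force: [1.1, -0.9, -0.1]
width: -0.001
finger_force: 0.0
```

Emit:
arm_command(motion="0 0 0 0 0 0 1;0 0 0 0 0 0 1")

```text
time: 0.93
ee_pos: [0.3624, -0.2991, 0.1776]
ee_rot: [-0.0, 0.997, 0.074, -0.0]
wrist_force: [-0.7, -0.5, 0.4]
width: 0.002
finger_force: 0.0
```

Emit:
arm_command(motion="20.1 -18.1 4.8 0 0 0.2 1;20.1 -18.1 4.8 0 0 0.2 1;20.1 -18.1 4.8 0 0 0.2 1;20.1 -18.1 4.8 0 0 0.2 1;20.1 -18.1 4.8 0 0 0.2 1;20.1 -18.1 4.8 0 0 0.2 1;20.1 -18.1 4.8 0 0 0.2 1;20.1 -18.1 4.8 0 0 0.2 1")

```text
time: 1.6
ee_pos: [0.536, -0.0908, 0.1287]
ee_rot: [-0.001, 0.997, 0.071, -0.0]
wrist_force: [1.3, -0.4, 0.8]
width: 0.002
finger_force: 0.0
```

```bash
cat > look.py <<'E'
from h import *
import sys
d=np.load("b.npz");Rm,t=d["R"],d["t"]
s=env.read_state();f=viewer.grab_frame("wrist");K,T=cam("wrist",s)
cv2.imwrite(sys.argv[1],f[:,:,::-1])
x=R.from_quat(s["ee_rot"][[1,2,3,0]]).as_matrix()[:,0]
print("tcp",s["ee_pos"],"board",(s["ee_pos"][:2]-t)@Rm*1e3,"yaw",np.degrees(np.arctan2(x[1],x[0])),"F",s["wrist_force"],s["time"])
for n in("wrist","top"):
    if n=="top": f=viewer.grab_frame("top");K,T=cam("top")
    for o,r,k in rings(f,K,T):
        b=(o-t)@Rm*1e3
        if abs(b[0])<140 and abs(b[1])<200: print(n,o,r,k,"board",b)
E
python3 look.py pics/w1.png
```

```text
tcp [ 0.53599989 -0.09081114  0.12872701] board [ -40.84376735 -120.82280008] yaw 8.165830795281416 F [ 1.28617396 -0.43044501  0.80747663] 1.6
wrist [0.51377034 0.03199542] 0.02847054973244667 185 board [-45.20495149   3.90322979]
wrist [ 0.53715599 -0.09157237] 0.037978820502758026 255 board [ -39.80898727 -121.74217899]
top [ 0.53427958 -0.09097208] 0.03716907277703285 143 board [ -42.56935178 -120.73499814]
```

View pics/w1.png

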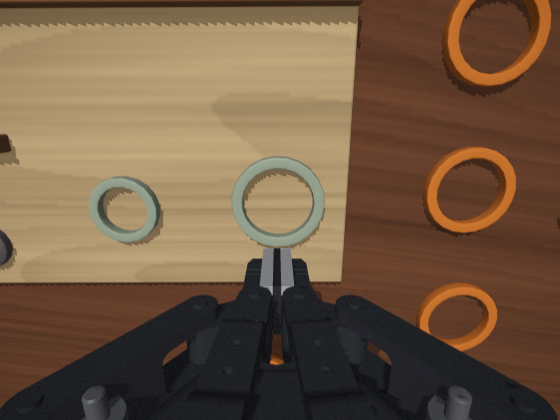

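The wrist view shows the big ring at (278,202). The TCP is within about 1 mm of its centre, and the board edges line up with the picture. I'll lower the shut fingers into the hole.

Emit:
arm_command(motion="0 0 4 0 0 0 1;0 0 7 0 0 0 1;0 0 9 0 0 0 1;0 0 10 0 0 0 1;0 0 10.6 0 0 0 1;0 0 10.6 0 0 0 1")

```text
time: 2.2
ee_pos: [0.534, -0.0939, 0.0238]
ee_rot: [-0.0, 0.998, 0.07, -0.0]
wrist_force: [-0.4, -0.2, -0.1]
width: -0.004
finger_force: 0.0
```

Emit:
arm_command(motion="0.4 -0.2 0.2 0 0 0 1;0.9 -0.2 0.2 0 0 0 1;1.4 -0.2 0.2 0 0 0 1;1.9 -0.2 0.2 0 0 0 1;2.4 -0.2 0.2 0 0 0 1;2.9 -0.2 0.2 0 0 0 1;3.4 -0.2 0.2 0 0 0 1;3.9 -0.2 0.2 0 0 0 1")

```text
time: 2.87
ee_pos: [0.5732, -0.0853, 0.022]
ee_rot: [-0.0, 0.998, 0.07, -0.0]
wrist_force: [-1.6, -0.4, 0.8]
width: -0.0
finger_force: 0.7
```

```bash
python3 look.py pics/w2.png
```

```text
tcp [ 0.57320033 -0.08531345  0.02201221] board [  -3.23940605 -120.72496527] yaw 8.067280319627105 F [-1.60176658 -0.36680099  0.83115268] 2.8667
wrist [0.50020206 0.03967479] 0.015187612734735012 130 board [-57.52962549  13.45170929]
wrist [0.52332193 0.02780714] 0.02522016502916813 248 board [-36.35392801  -1.6134541 ]
wrist [ 0.56044686 -0.08760221] 0.03672952577471733 383 board [ -16.1893778  -121.15830096]
```

Emit:
arm_command(motion="0.5 0 0 0 0 0 1;1.0 0 0 0 0 0 1;1.5 0 0 0 0 0 1;2 0 0 0 0 0 1;2.5 0 0 0 0 0 1;3 0 0 0 0 0 1;3.5 0 0 0 0 0 1;4 0 0 0 0 0 1")

```text
time: 3.63
ee_pos: [0.6128, -0.0798, 0.022]
ee_rot: [-0.0, 0.998, 0.07, -0.0]
wrist_force: [-0.6, -1.2, 1.0]
width: -0.003
finger_force: 0.3
```

Emit:
arm_command(motion="0.5 0 0 0 0 0 1;1.0 0 0 0 0 0 1;1.5 0 0 0 0 0 1;2 0 0 0 0 0 1;2.4 0 0 0 0 0 1;2.8 0 0 0 0 0 1;3.1 0 0 0 0 0 1;3.3 0 0 0 0 0 1")

```text
time: 4.3
ee_pos: [0.6453, -0.0752, 0.022]
ee_rot: [-0.0, 0.998, 0.07, 0.0]
wrist_force: [-0.6, -0.1, 0.1]
width: -0.001
finger_force: 0.3
```

```bash
python3 look.py pics/w3.png
```

```text
tcp [ 0.64532928 -0.07515297  0.02196114] board [  69.60102319 -121.02923103] yaw 8.059223261172459 F [-0.64740872 -0.09655551  0.13178108] 4.3
wrist [ 0.59501278 -0.08300868] 0.004593731369823217 41 board [  18.67792088 -121.57687228]
wrist [ 0.63207686 -0.07776231] 0.03700459375977516 398 board [  56.11123308 -121.7081626 ]
```

View pics/w3.png

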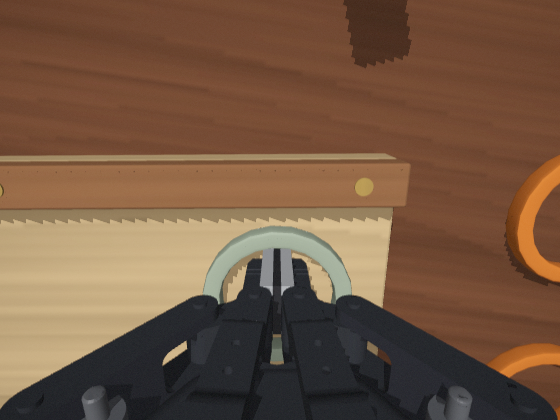

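The picture shows the ring's front edge at row 227 and the rail's edge at row 208, so about 6 mm is left. I'll creep forward until it touches.

Emit:
arm_command(motion="0.1 0 0 0 0 0 1;0.2 0 0 0 0 0 1;0.3 0 0 0 0 0 1;0.4 0 0 0 0 0 1;0.5 0 0 0 0 0 1")

```text
time: 4.82
ee_pos: [0.65, -0.0745, 0.022]
ee_rot: [-0.0, 0.998, 0.07, 0.0]
wrist_force: [-0.5, -0.3, -0.5]
width: 0.003
finger_force: 0.2
```

Emit:
arm_command(motion="0.1 0 0 0 0 0 1;0.1 0 0 0 0 0 1")

```text
time: 4.98
ee_pos: [0.6511, -0.0744, 0.022]
ee_rot: [-0.0, 0.998, 0.07, 0.0]
wrist_force: [-0.2, -0.7, -1.1]
width: 0.0
finger_force: 0.0
```

Emit:
arm_command(motion="0.1 0 0 0 0 0 1;0.1 0 0 0 0 0 1")

```text
time: 5.15
ee_pos: [0.652, -0.0742, 0.022]
ee_rot: [-0.0, 0.998, 0.07, 0.0]
wrist_force: [-0.6, 0.3, 0.5]
width: -0.001
finger_force: 0.1
```

Still no contact force, so I'll keep creeping.

Emit:
arm_command(motion="0.1 0 0 0 0 0 1;0.1 0 0 0 0 0 1")

```text
time: 5.32
ee_pos: [0.653, -0.0741, 0.022]
ee_rot: [-0.0, 0.998, 0.07, 0.0]
wrist_force: [-0.8, -0.6, -0.5]
width: -0.006
finger_force: 0.1
```

Emit:
arm_command(motion="0.1 0 0 0 0 0 1;0.1 0 0 0 0 0 1")

```text
time: 5.48
ee_pos: [0.654, -0.0739, 0.022]
ee_rot: [-0.0, 0.998, 0.07, 0.0]
wrist_force: [0.1, -1.2, 0.0]
width: -0.001
finger_force: 0.1
```

```bash
python3 look.py pics/w4.png
```

```text
tcp [ 0.65400903 -0.07392856  0.0219785 ] board [  78.36663787 -121.06412754] yaw 8.055546270279915 F [ 0.12788025 -1.19394186  0.00499546] 5.4833
wrist [ 0.60363936 -0.08151718] 0.004439685959368944 41 board [  27.42927891 -121.33981255]
wrist [ 0.64074534 -0.0765386 ] 0.03700919821858406 406 board [  64.86559801 -121.74213343]
```

Emit:
arm_command(motion="0.1 0 0 0 0 0 1;0.1 0 0 0 0 0 1")

```text
time: 5.75
ee_pos: [0.655, -0.0738, 0.022]
ee_rot: [-0.0, 0.998, 0.07, 0.0]
wrist_force: [-0.3, 0.5, -0.4]
width: -0.003
finger_force: 0.1
```

Emit:
arm_command(motion="0.1 0 0 0 0 0 1;0.1 0 0 0 0 0 1")

```text
time: 5.92
ee_pos: [0.656, -0.0736, 0.022]
ee_rot: [-0.0, 0.998, 0.07, 0.0]
wrist_force: [0.6, -0.4, -0.2]
width: 0.006
finger_force: 0.1
```

View pics/w4.png

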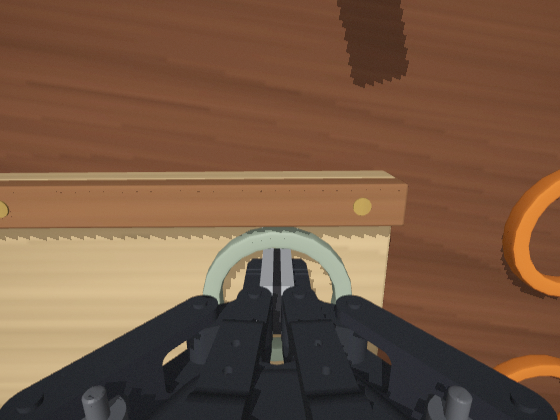

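The picture shows the rail's edge at row 227 and the ring's front at row 229. At that point about 2 mm was left; 2 mm have been moved since.

Emit:
arm_command(motion="0.1 0 0 0 0 0 1;0.1 0 0 0 0 0 1")

```text
time: 6.08
ee_pos: [0.6569, -0.0735, 0.0219]
ee_rot: [-0.0, 0.998, 0.07, -0.0]
wrist_force: [-1.1, 0.2, 1.2]
width: -0.002
finger_force: 0.4
```

Emit:
arm_command(motion="0.1 0 0 0 0 0 1;0.1 0 0 0 0 0 1")

```text
time: 6.25
ee_pos: [0.6574, -0.0735, 0.0219]
ee_rot: [-0.0, 0.998, 0.07, -0.001]
wrist_force: [-5.2, -1.2, 2.7]
width: 0.002
finger_force: 2.5
```

The ring is against the rail: about 5 N of contact force, and the tip has stopped advancing. Next I'll back the finger off inside the hole, then drag with a diagonal (forward and railward) contact.

Emit:
arm_command(motion="-0.4 0 0 0 0 0 1;-0.8 0 0 0 0 0 1;-1 0 0 0 0 0 1;-1 -0.4 0 0 0 0 1;-1 -0.8 0 0 0 0 1;-1 -1.2 0 0 0 0 1;-1 -1.6 0 0 0 0 1;-1 -2.0 0 0 0 0 1")

```text
time: 6.92
ee_pos: [0.6452, -0.0545, 0.022]
ee_rot: [0.0, 0.998, 0.07, 0.0]
wrist_force: [-0.6, -1.4, -0.4]
width: -0.001
finger_force: 0.5
```

```bash
python3 look.py pics/w5.png
```

```text
tcp [ 0.64515827 -0.05447742  0.02202778] board [  72.40127652 -100.5434752 ] yaw 8.07139763062264 F [-0.57979816 -1.38544292 -0.4175526 ] 6.9167
wrist [ 0.64094168 -0.07113552] 0.0379708856344223 460 board [  65.83590884 -116.42326992]
```

View pics/w5.png

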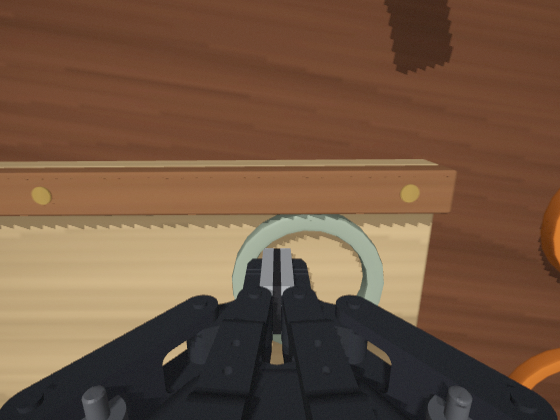

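The ring's front edge is tucked at the rail (row 214) and it is following the finger. I'll carry on along the rail.

Emit:
arm_command(motion="0 -0.6 0 0 0 0 1;0 -1.2 0 0 0 0 1;0 -1.8 0 0 0 0 1;0 -2.4 0 0 0 0 1;0 -3 0 0 0 0 1;0 -3.6 0 0 0 0 1;0 -4.2 0 0 0 0 1;0 -4.8 0 0 0 0 1")

```text
time: 7.68
ee_pos: [0.6383, -0.0068, 0.022]
ee_rot: [-0.0, 0.998, 0.07, 0.0]
wrist_force: [-0.5, -0.9, 0.1]
width: 0.0
finger_force: 0.4
```

Emit:
arm_command(motion="0 -0.6 0 0 0 0 1;0 -1.2 0 0 0 0 1;0 -1.8 0 0 0 0 1;0 -2.4 0 0 0 0 1;0 -3 0 0 0 0 1;0 -3.6 0 0 0 0 1;0 -4.2 0 0 0 0 1;0 -4.8 0 0 0 0 1")

```text
time: 8.35
ee_pos: [0.6316, 0.0407, 0.022]
ee_rot: [-0.0, 0.998, 0.07, -0.0]
wrist_force: [-0.4, -1.7, -0.7]
width: 0.005
finger_force: 0.4
```

```bash
python3 look.py pics/w6.png
```

```text
tcp [0.63158694 0.04066057 0.02201994] board [72.6346911  -4.44267735] yaw 8.06054678279019 F [-0.36308623 -1.67939462 -0.70283197] 8.35
wrist [0.62675351 0.02453458] 0.037889882922172546 457 board [ 65.53530241 -19.70728229]
```

View pics/w6.png

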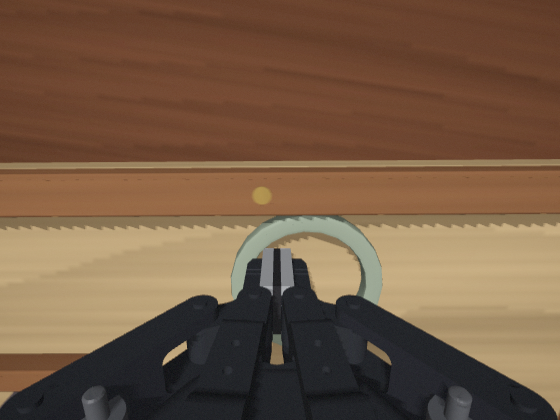

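The ring is still tucked at the rail (row 215), and the lip is coming into view at lower left. About 140 mm remain.

Emit:
arm_command(motion="0 -0.6 0 0 0 0 1;0 -1.2 0 0 0 0 1;0 -1.8 0 0 0 0 1;0 -2.4 0 0 0 0 1;0 -3 0 0 0 0 1;0 -3.6 0 0 0 0 1;0 -4.2 0 0 0 0 1;0 -4.8 0 0 0 0 1")

```text
time: 9.12
ee_pos: [0.6249, 0.0883, 0.022]
ee_rot: [-0.0, 0.998, 0.07, -0.0]
wrist_force: [-0.6, -0.8, -0.0]
width: 0.001
finger_force: 0.4
```

Emit:
arm_command(motion="0 -0.6 0 0 0 0 1;0 -1.2 0 0 0 0 1;0 -1.8 0 0 0 0 1;0 -2.4 0 0 0 0 1;0 -3 0 0 0 0 1;0 -3.6 0 0 0 0 1;0 -4.2 0 0 0 0 1;0 -4.8 0 0 0 0 1")

```text
time: 9.78
ee_pos: [0.6181, 0.1357, 0.022]
ee_rot: [-0.0, 0.998, 0.07, -0.0]
wrist_force: [-0.5, 0.1, -0.4]
width: 0.004
finger_force: 0.4
```

Emit:
arm_command(motion="0 -0.5 0 0 0 0 1;0 -1 0 0 0 0 1;0 -1.5 0 0 0 0 1;0 -2 0 0 0 0 1;0 -2.4 0 0 0 0 1;0 -2.8 0 0 0 0 1;0 -3.2 0 0 0 0 1;0 -3.6 0 0 0 0 1")

```text
time: 10.45
ee_pos: [0.6131, 0.1711, 0.022]
ee_rot: [-0.0, 0.998, 0.07, -0.0]
wrist_force: [0.5, -0.8, -0.5]
width: 0.005
finger_force: 0.4
```

```bash
python3 look.py pics/w7.png
```

```text
tcp [0.6131224  0.17108423 0.02202004] board [ 73.0934794  127.28074498] yaw 8.057256246258467 F [ 0.51819189 -0.77083129 -0.51704133] 10.45
wrist [0.60743254 0.15583478] 0.037646133452653885 449 board [ 65.27243236 113.00659247]
top [0.51089734 0.03275809] 0.027385052293539047 78 board [-47.93863035   5.07063191]
top [0.59985965 0.14458801] 0.03356866165995598 77 board [ 56.162756   102.96406795]
```

View pics/w7.png

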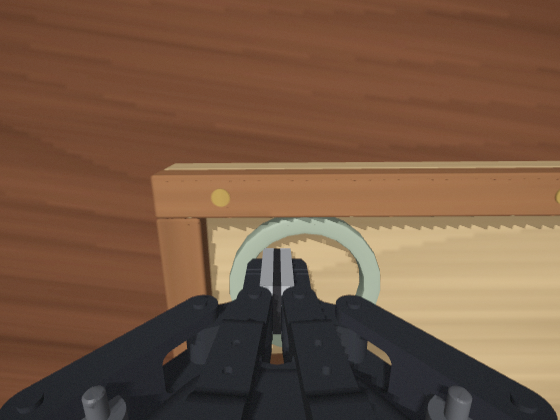

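The ring's left edge is at col 231 and the stop face at col 208, so about 10 mm remain. The ring is still on the rail.

Emit:
arm_command(motion="0 -0.2 0 0 0 0 1;0 -0.4 0 0 0 0 1;0 -0.6 0 0 0 0 1;0 -0.7 0 0 0 0 1;0 -0.8 0 0 0 0 1;0 -0.8 0 0 0 0 1")

```text
time: 11.05
ee_pos: [0.6121, 0.1788, 0.022]
ee_rot: [-0.0, 0.998, 0.07, 0.0]
wrist_force: [0.6, -0.5, 0.7]
width: 0.0
finger_force: 0.3
```

Emit:
arm_command(motion="0 -0.1 0 0 0 0 1;0 -0.1 0 0 0 0 1")

```text
time: 11.22
ee_pos: [0.6119, 0.1798, 0.022]
ee_rot: [-0.0, 0.998, 0.07, 0.0]
wrist_force: [-0.1, -0.6, 0.2]
width: 0.003
finger_force: 0.3
```

Emit:
arm_command(motion="0 -0.1 0 0 0 0 1;0 -0.1 0 0 0 0 1")

```text
time: 11.38
ee_pos: [0.6118, 0.1806, 0.022]
ee_rot: [0.0, 0.998, 0.07, 0.0]
wrist_force: [-0.1, -2.3, -0.5]
width: 0.0
finger_force: 1.0
```

Emit:
arm_command(motion="0 -0.1 0 0 0 0 1;0 -0.1 0 0 0 0 1")

```text
time: 11.55
ee_pos: [0.6117, 0.1813, 0.022]
ee_rot: [0.0, 0.998, 0.07, -0.0]
wrist_force: [-0.9, -6.5, 0.0]
width: -0.005
finger_force: 2.3
```

The ring has met the stop at about 6.5 N. I'll nudge it railward to confirm it is seated.

Emit:
arm_command(motion="0.1 0 0 0 0 0 1;0.1 0 0 0 0 0 1")

```text
time: 11.72
ee_pos: [0.6122, 0.1813, 0.0218]
ee_rot: [0.0, 0.998, 0.07, -0.001]
wrist_force: [-3.5, -7.2, 1.9]
width: 0.0
finger_force: 3.8
```

Emit:
arm_command(motion="0.1 0 0 0 0 0 1;0.1 0 0 0 0 0 1")

```text
time: 11.88
ee_pos: [0.6126, 0.1813, 0.0217]
ee_rot: [0.0, 0.998, 0.07, -0.001]
wrist_force: [-8.4, -8.2, 5.1]
width: 0.003
finger_force: 5.7
```

It is seated against both. I'll centre the finger in the hole and lift out.

Emit:
arm_command(motion="-0.4 0.5 0 0 0 0 1;-0.9 1.3 0 0 0 0 1;-0.9 1.3 0 0 0 0 1;-0.9 1.3 -1 0 0 0 1;-0.9 1.3 -3 0 0 0 1;-0.9 1.3 -6 0 0 0 1;-0.9 1.3 -10 0 0 0 1;-0.9 1.3 -12 0 0 0 1")

```text
time: 12.55
ee_pos: [0.6076, 0.1681, 0.1474]
ee_rot: [-0.0, 0.998, 0.07, 0.002]
wrist_force: [0.8, 0.9, 1.1]
width: -0.0
finger_force: 0.0
```

Emit:
arm_command(motion="0 2 -2 0 0 0 1;0 4 -2 0 0 0 1;-1 8 -2 0 0 0 1;-1 10 -2 0 0 0 1;-1 10 -2 0 0 0 1")

```text
time: 12.97
ee_pos: [0.611, 0.0639, 0.1632]
ee_rot: [0.0, 0.998, 0.069, 0.001]
wrist_force: [-0.2, -0.8, -0.2]
width: -0.003
finger_force: 0.0
```

```bash
python3 look.py pics/w8.png
```

```text
tcp [0.61103785 0.06389427 0.16315371] board [55.63555166 21.50147399] yaw 7.892931768606208 F [-0.17793429 -0.84223271 -0.2279997 ] 12.9667
wrist [0.52608371 0.01409769] 0.0138937933370471 48 board [-35.58977773 -15.57742587]
wrist [0.60389853 0.16457675] 0.03755585476756096 230 board [ 63.03060491 122.165502  ]
top [0.51045913 0.02432152] 0.024769168347120285 58 board [-49.58399081  -3.21554268]
```

View pics/w8.png

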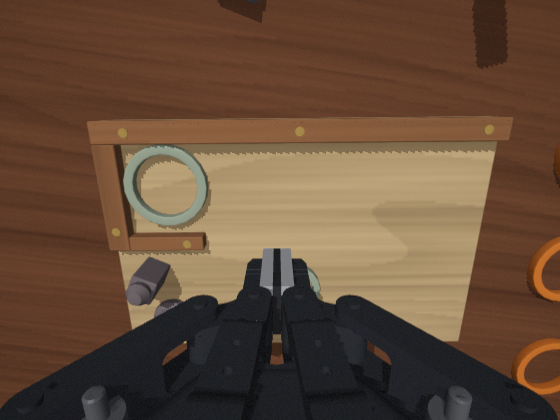

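The ring sits in the corner at (166,186), and the seal is standing. I'll check the gaps numerically.

```bash
python3 - <<'E'
from h import *
f=cv2.imread("pics/w8.png")[:,:,::-1]
print(f[136:152,168].tolist());print(f[188,116:130].tolist())
s=env.read_state();K,T=cam("wrist",s);d=np.load("b.npz");Rm,t=d["R"],d["t"]
print(((ray(K,T,[(168,142),(300,142)],.032)-t)@Rm*1e3),((ray(K,T,[(168,146)],.028)-t)@Rm*1e3),((ray(K,T,[(122,188)],.032)-t)@Rm*1e3),((ray(K,T,[(124,188)],.028)-t)@Rm*1e3))
E
```

```text
[[141, 98, 65], [142, 100, 66], [141, 97, 63], [142, 96, 65], [141, 96, 64], [144, 100, 67], [143, 99, 66], [113, 75, 50], [74, 66, 53], [76, 81, 72], [99, 107, 94], [146, 156, 139], [151, 162, 144], [144, 153, 136], [143, 155, 137], [147, 158, 141]]
[[134, 94, 63], [133, 90, 60], [136, 94, 63], [122, 85, 57], [89, 59, 37], [56, 40, 23], [55, 37, 24], [59, 42, 30], [119, 127, 109], [145, 157, 138], [146, 158, 138], [145, 157, 138], [147, 158, 139], [146, 157, 139]]
[[102.98410776 116.66870938]
 [102.37358971   3.56626286]] [[ 99.12966991 118.39802978]] [[ 62.62486981 162.20515408]] [[ 61.61139827 162.41326598]]
```

Emit:
arm_command(motion="-1 -4 0 0 0 0 1;-2 -8 0 0 0 0 1;-3.1 -10 0 0 0 0 1;-3.1 -10 0 0 0 0 1;-3.1 -10 0 0 0 0 1;-3.1 -10 0 0 0 0 1")

```text
time: 13.57
ee_pos: [0.5661, 0.1626, 0.1624]
ee_rot: [-0.0, 0.997, 0.071, 0.0]
wrist_force: [-0.3, 0.2, -0.5]
width: 0.001
finger_force: 0.0
```

```bash
python3 look.py pics/w9.png; python3 - <<'E'
from h import *
f=cv2.imread("pics/w9.png")[:,:,::-1]
s=env.read_state();K,T=cam("wrist",s);d=np.load("b.npz");Rm,t=d["R"],d["t"]
def px(b,z): return proj(K,T,np.r_[Rm@np.array(b)+t,z])[0]
for b in((.1,.122),):
    u,v=np.round(px(b,.028)).astype(int);print(u,v)
    for r in range(v-12,v+10): print(r,f[r,u].tolist(),((ray(K,T,[(u,r)],.028)-t)@Rm*1e3)[0].round(1))
E
```

```text
tcp [0.56606949 0.16256219 0.16241759] board [ 25.30443001 125.6049612 ] yaw 8.12415418584945 F [-0.32526663  0.15368604 -0.52174207] 13.5667
wrist [0.514575   0.03469044] 0.0294056236743927 154 board [-44.02156318   6.45474082]
wrist [0.60368198 0.16450018] 0.03752512484788895 242 board [ 62.80530801 122.1208196 ]
top [0.51089734 0.03275809] 0.027385052293539047 78 board [-47.93863035   5.07063191]
top [0.60181969 0.16395408] 0.0379546619951725 140 board [ 60.88389549 121.84785165]
279 108
96 [151, 106, 71] [109.3 121.8]
97 [151, 106, 71] [108.5 121.8]
98 [152, 105, 72] [107.7 121.8]
99 [153, 107, 74] [106.9 121.8]
100 [152, 106, 72] [106.1 121.8]
101 [153, 107, 72] [105.3 121.8]
102 [154, 108, 73] [104.5 121.8]
103 [154, 109, 74] [103.7 121.8]
104 [155, 109, 74] [102.9 121.8]
105 [127, 85, 58] [102.1 121.8]
106 [95, 67, 47] [101.3 121.8]
107 [94, 91, 73] [100.5 121.8]
108 [109, 116, 101] [ 99.7 121.8]
109 [161, 172, 154] [ 98.9 121.8]
110 [166, 177, 160] [ 98.1 121.8]
111 [164, 175, 158] [ 97.3 121.8]
112 [161, 172, 154] [ 96.5 121.8]
113 [161, 172, 155] [ 95.7 121.8]
114 [157, 168, 150] [ 94.9 121.8]
115 [155, 167, 148] [ 94.1 121.8]
116 [149, 160, 142] [ 93.3 121.8]
117 [130, 141, 124] [ 92.4 121.8]
```

The ring measures about (62,122) mm in board coordinates, which is home, and it was seated with about 8 N on both faces. The small ring hasn't moved.

```bash
python3 -c "
from bench import env
print(env.sign_off())"
```

```text
the job is handed in; nothing more can be done
None
```

The job is handed in: I slid the larger ring to the long rail, then dragged it along the rail into the corner pocket. It lies at about (62, 122) mm on the board, pressed home at about 8 N on both rail and stop. From the pictures, contact with the rail is only certain to about 1 mm. The small ring measured unmoved and the seal is still standing; I did not measure the seal's or plaque's position.

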